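Heft the sculpture stems and cradle the solid ones

ROBOT

A 7-joint arm with a two-finger parallel gripper is mounted at the origin on the work surface. World frame = base frame: x ahead of the robot, y to its left, z up, the work surface at z = 0. Lengths are in mm, angles in rad, forces in N, time in s.
With the tool pointing down it reaches from about 425 to 925 mm from the base axis. Payload 6.8 kg.
Tool frame: the origin (TCP) lies at the very end of the fingers, on their centre line; the grasp point (between the pads) lies 19 mm behind it (robot.grip_point_offset is the distance from the TCP to the grasp point, in mm); z points along the fingers, y is the line along which they close (so a half turn about z gives the same grasp; the last joint's range is limited). The gripper opens to 88 mm and grips with 3 to 60 N. Pads are 20 mm wide; open, the fingers measure 115 mm over their backs; the gripper's body (75 mm by 178 mm) begins 61 mm behind the grasp point.
Start: joints at [1.231, 0.477, 0.022, 1.555, -0.011, 1.109, -0.083], TCP at [155.076, -656.962, 222.664] pointing down, gripper open.
Joint ranges: [-2.96, 2.96], [-0.34, 2.1], [-1.41, 1.46], [0.24, 2.44], [-1.37, 4.51], [0.17, 1.92], [-2.96, 2.96]. Speed limits (rad/s): [2.39, 2.39, 3.14, 3.14, 3.14, 3.14, 3.14].

INTERFACE

Orientations are given as a rotation vector (axis times angle).
In Python, from workcell import robot gives the robot as it stands.
- The arm moves only by the tool jog_arm, never from a script. Its argument "deltas" is a list of rows, each a list of 6 numbers: the shift along the tool's x, y, z in m, then the turn, a rotation vector about the tool's x, y, z in degrees. A call has 1 to 10 rows; each row shifts and turns the commanded pose from where the row before left it, along the tool's axes as they then stand; what a row does not reach is not made up. A row lasts 1/10 s, in which the tool goes at most 50 mm and 8.59 degrees, less where a joint would pass 70% of its speed; a pose out of reach is approached as far as the arm can. A call is refused whole if a number of a shift passes 0.05 or a number of a turn 8.59, either way. A call with a gripper value outside its range is refused whole. "hand" is the opening, from -1 (shut) to 1 (fully open), set as the call begins (left out, the last holds). The fingers move at their own pace and stop on an object; "force" is the grip in N (left out, the last holds). Time passes only in rows, so rows that do not move let the fingers close. It gives the time, the measured TCP pose, the force, the opening and the grip force at its end, in the units of the state.
- robot.get_obs(): the state, without advancing time (a new reading comes with each control period).
- robot.snapshot(name): name is "scene" or "top" or "wrist"; returns the picture (400x640x3 uint8, red, green, blue); there is no depth.
- robot.camera_model(name): a dict with "K" (3x3 intrinsics, pixels), "pose" (4x4, takes a point from camera to world coordinates); the wrist camera has in their place "hand_eye" (4x4, takes a point from camera to tool coordinates, whose origin is the TCP and whose axes are the flange's). Camera axes: x right, y up, looking along -z (the intrinsics and any distortion apply to the point x, -y, -z); pixel columns grow to the right and rows downward; lengths in mm; the calibration is good to about 2 mm. A picture is of the moment at which its call begins: read the wrist's pose just before it. camera_model takes no time and is no camera call.
- robot.hand_in(): hands the job in; it is judged then, once.
The state is a dict: "t": time; "joints": joint angles; "qvel": joint speeds; "joint_efforts": joint torques, N m; "eef_pos": TCP position; "ee_rot": TCP orientation; "wrist_force": force on the tool from outside, world axes, zero at the start; "moment": the same for the moment, N m; "grip_width": finger opening in mm; "grip_force": force on a finger pad.
Only numpy, scipy, OpenCV 4.12 (cv2) and the standard library are available. Lean on these libraries where they do the work, as an engineer would, in place of code of your own. Each camera call takes 0.05 s, during which the arm holds its last target. There are 200 camera calls.

TASK

Two of the four look-alike steel stems leaning in the drying rack are solid bar and the other two are capped tube: feel their weight in the grip and lay the two solid ones on their sides in the V-saddle cradle, one in each place, centred and lying on both its saddles. Set every stem down gently, never letting one drop, and leave the two tubes standing in the rack as they stood (in any slot). Do not shift the other things on the table.

Things in the scene. Friction and masses are not known exactly. Their poses are not given: they have to be found in the camera images.
- stem_a_mid (a point): black steel sculpture stem, round, 28 mm thick, 120 mm long, plus a bright threaded spigot (12 mm thick, 16 mm long) on top. Point: on its axis half-way along the 120 mm, within 2 mm of its balance point; z runs along the stem to the spigot. Starts in the rack, leaning 30 degrees
- stem_b_mid (a point): another stem, alike in all but weight: the same point and axes. Solid bar weighs 0.54 to 0.66 kg, capped tube 0.18 to 0.22 kg; two of the four are solid, nothing to be seen tells which, and any stem may be in any slot
- stem_c_mid (a point): the third of the stems: the same point and axes
- stem_d_mid (a point): the fourth of the stems: the same point and axes
- rack: timber drying rack, fixed, 300 mm wide (y), 170 mm deep (x), 165 mm high with its stems; origin under the middle of its 18 mm base board, z up, front to -x. Four slots at y = -120, -40, 40, 120 mm. A stem in a slot leans back 30 degrees, its top towards the rack's +x
- rack_mid (a point): point of the rack at the height of the stems' mid-points (x = 0, y = 0, z = 97 mm in the rack): mid-points lie 40 and 120 mm to either side of it. A stem rests against two cross rails, 0 to 22 and 93 to 115 mm up the stem; between them nothing is behind the stem, fingertips may pass
- rack_ledge (a point): middle of the ledge on which the stems' feet stand (x = -30, y = 0, z = 45 mm in the rack). Its front lip is 6 mm high, 5 mm in front of the stems; a stem raised straight up clears lip and rails. At each rail a dowel stands on either side of a stem, 2.5 mm to spare, reaching 4 mm past the stem's axis
- cradle: grey steel cradle, fixed, 190 mm wide (y), 130 mm long (x), 65 mm high; origin under its middle, z up. Two places side by side, each two angle-iron saddles (90-degree V, open upwards, 51 mm across the top, 26 mm long) centred 45 mm either side of the middle along x
- place_1 (a point): first place of the cradle: where the middle of a laid stem belongs, 60 mm above the table, 40 mm to the cradle's -y; x axis along the lying stem (either way round), z up. The bottom of the V is 20 mm lower. Between the two saddles a gap of 64 mm is free for the fingers, down to 8 mm over the table
- place_2 (a point): second place of the cradle: the same, 40 mm to the cradle's +y from its middle
- weight_1: bystander: black steel paperweight, a disc 50 mm across and 14 mm high, in front of the rack; origin under its centre
- weight_2: bystander: the same kind of paperweight, beside the cradle; origin under its centre
- tin: bystander: wax tin, 71 mm across, 48 mm high, beside the rack; origin under its centre
- marker: bystander: marker pen lying in front of the cradle, 130 mm long along its x, 15 mm thick; origin under its middle
- bird_1: bystander: flat bird shape cut from 4 mm steel, about 115 by 60 mm, behind the rack; origin under its middle
- bird_2: bystander: another such bird shape, behind the cradle; origin under its middle
- tape: bystander: roll of tape lying flat, 92 mm across, 24 mm high, near the far edge of the table; origin under its centre
- brush: bystander: waxing brush lying near the far edge of the table; origin under its middle
There are look-alikes about, which are no part of the job. Leave any blue look-alike of the part that bears stem_a_mid alone. What is shaped like the part that bears stem_b_mid but turquoise is not meant.

How it is judged:
By the outcome, as a careful person would: the job done as asked, in the order asked, and still so for the second after the job is handed in, with the robot touching nothing.
It also fails if it takes over 72 s, if anything falls off the work surface, if the arm or the gripper's body presses on something with over 40 N, if the wrist force passes 120 N, or if a joint passes its speed limit or range.

## Working session

There is one attempt and no reset: what is moved stays moved. The work goes in short steps, Python scripts to look and compute and a tool call to move; the robot and the scene stay as the last step left them, time stands still between calls to the robot, and variables do not carry over. Pictures are saved under pics/ and viewed, at most 13 in all, crops included, and the job is handed in when it is done.

Besides the shell and the picture viewer there is one more tool, called after "Request:" as name(argument=value, ...) on one line, values as JSON. jog_arm: Moves the arm, as the interface text tells. Its arguments: {"type":"object","properties":{"deltas":{"type":"array","items":{"type":"array","items":{"type":"number"}}},"hand":{"type":"number"},"force":{"type":"number"}},"required":["deltas"]}

```bash
ls; mkdir -p pics; python3 - <<'E'
from workcell import robot
import cv2,numpy as np
o=robot.get_obs();print(o)
for n in("scene","top","wrist"):
    im=robot.snapshot(n);cv2.imwrite(f"pics/{n}0.png",im[:,:,::-1]);print(n,robot.camera_model(n))
E
```

```text
pics
{'t': 0.0, 'joints': array([ 1.23090096,  0.47778152,  0.02231756,  1.55642326, -0.01148516,
        1.10928557, -0.08311629]), 'qvel': array([-0.00082932,  0.00014914, -0.00069392, -0.0017397 ,  0.00014925,
        0.00010373,  0.00081101]), 'joint_efforts': array([-6.07233087e-04, -5.82851887e+01,  1.53494831e+00, -2.72610193e+01,
       -5.42680628e-02,  1.70595059e-02,  1.66013838e-04]), 'eef_pos': array([ 154.92492531, -656.37664231,  221.70565589]), 'ee_rot': array([-3.11878531e+00, -3.63137594e-01,  5.28836775e-04]), 'wrist_force': array([-0.38885402,  0.48640773,  0.91271696]), 'moment': array([ 0.02409813, -0.05233888,  0.00835057]), 'grip_force': 0.0, 'grip_width': 88.10693658617816}
scene {'K': array([[500.46483802,   0.        , 314.86970336],
       [  0.        , 500.46483802, 203.29779981],
       [  0.        ,   0.        ,   1.        ]]), 'pose': array([[-2.20555247e-01, -6.00922448e-01,  7.68275728e-01,
         1.70203766e+03],
       [ 9.75371689e-01, -1.37767859e-01,  1.72250066e-01,
         3.07155833e+02],
       [ 2.33477060e-03,  7.87345051e-01,  6.16
[... 460 characters left out ...]
8e+01],
       [ 1.74080793e-02,  1.16174097e-01,  9.93076300e-01,
         1.35875773e+03],
       [ 0.00000000e+00,  0.00000000e+00,  0.00000000e+00,
         1.00000000e+00]])}
wrist {'K': array([[322.34972333,   0.        , 321.90855305],
       [  0.        , 322.34972333, 206.02748689],
       [  0.        ,   0.        ,   1.        ]]), 'hand_eye': array([[-8.35838506e-04,  9.70471472e-01,  2.41214476e-01,
         6.58457915e+01],
       [ 9.99999607e-01,  7.39979784e-04,  4.87984426e-04,
        -4.84911941e-01],
       [ 2.95081128e-04,  2.41214789e-01, -9.70471709e-01,
        -1.62158339e+02],
       [ 0.00000000e+00,  0.00000000e+00,  0.00000000e+00,
         1.00000000e+00]])}
```

View pics/scene0.png

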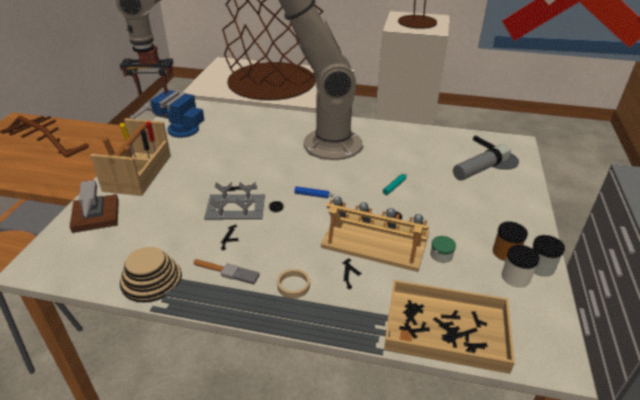

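View pics/top0.png

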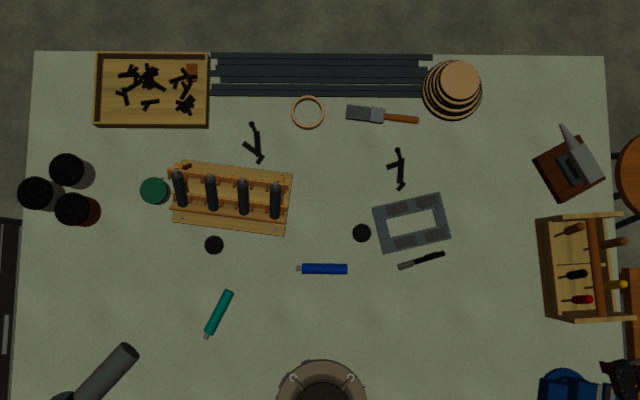

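The top view shows the rack at about (231,200) with four black stems at columns 180, 211, 243 and 275, and the cradle at about (412,222). A blue look-alike lies at (325,268) and a turquoise one at (218,315). Neither is part of the job.

```bash
cat > h.py <<'E'
import numpy as np,cv2
from workcell import robot
from scipy.spatial.transform import Rotation as R
def campose(n,o=None):
    m=robot.camera_model(n)
    if n!="wrist": return m["K"],m["pose"]
    o=o or robot.get_obs();T=np.eye(4);T[:3,:3]=R.from_rotvec(o["ee_rot"]).as_matrix();T[:3,3]=o["eef_pos"]
    return m["K"],T@m["hand_eye"]
def ray(K,P,uv):
    d=np.array([(uv[0]-K[0,2])/K[0,0],-(uv[1]-K[1,2])/K[1,1],-1.]);d=P[:3,:3]@d
    return P[:3,3],d/np.linalg.norm(d)
def onz(K,P,uv,z):
    c,d=ray(K,P,uv);return c+d*(z-c[2])/d[2]
def proj(K,P,X):
    x=P[:3,:3].T@(np.asarray(X,float)-P[:3,3]);return K[0,2]-K[0,0]*x[0]/x[2],K[1,2]+K[1,1]*x[1]/x[2]
E
python3 - <<'E'
from h import *
K,P=campose("top")
for n,uv,z in [("rackTL",(170,165),0),("rackTR",(292,176),0),("rackBR",(286,236),9),("rackBL",(172,222),9),("st",(180,188),97),("st",(211,192),97),("st",(243,196),97),("st",(275,201),97),
 ("crBL",(382,254),5),("crBR",(451,238),5),("crTR",(440,193),5),("crTL",(372,208),5)]:
    print(n,onz(K,P,uv,z).round())
im=cv2.imread("pics/top0.png")
a=im[155:245,160:300];b=im[185:275,345:460]
cv2.imwrite("pics/crop.png",np.vstack([cv2.resize(a,(466,300),interpolation=2)[:,:460],cv2.resize(b,(460,300),interpolation=2)]))
# tool frame
print(R.from_rotvec(robot.get_obs()["ee_rot"]).as_matrix().round(3))
E
```

```text
rackTL [629. 411.   0.]
rackTR [600.  80.   0.]
rackBR [437.  94.   9.]
rackBL [474. 398.   9.]
st [553. 357.  97.]
st [543. 280.  97.]
st [533. 200.  97.]
st [521. 119.  97.]
crBL [ 390. -162.    5.]
crBR [ 433. -348.    5.]
crTR [ 555. -321.    5.]
crTL [ 513. -136.    5.]
[[ 0.973  0.23  -0.   ]
 [ 0.23  -0.973  0.001]
 [-0.    -0.001 -1.   ]]
```

View pics/crop.png

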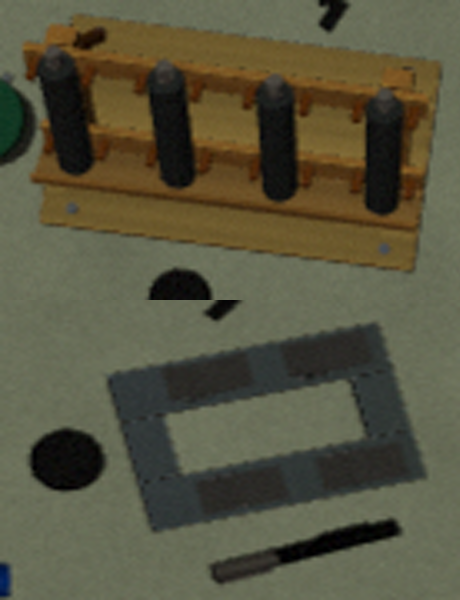

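The enlarged crop confirms both: four black stems with bright tops lean in the rack, and the grey cradle has two places. I'll move over the cradle first with the wrist camera.

Request:
jog_arm(deltas=[[0.04, -0.033, 0, 0, 0, 0], [0.04, -0.033, 0, 0, 0, 0], [0.04, -0.033, 0, 0, 0, 0], [0.04, -0.033, 0, 0, 0, 0], [0.04, -0.033, 0, 0, 0, 0], [0.04, -0.033, 0, 0, 0, 0], [0.04, -0.033, 0, 0, 0, 0], [0.04, -0.033, 0, 0, 0, 0], [0.04, -0.033, 0, 0, 0, 0], [0.04, -0.033, 0, 0, 0, 0]])

```text
t: 1.15
eef_pos: [458.1, -256.9, 222.7]
ee_rot: [3.12, 0.363, -0.0]
wrist_force: [1.0, -1.0, -0.3]
grip_width: 87.7
grip_force: 0.0
```

Request:
jog_arm(deltas=[[0, 0, 0, 0, 0, 0], [0, 0, 0, 0, 0, 0]])

```text
t: 1.35
eef_pos: [457.8, -257.6, 222.5]
ee_rot: [-3.12, -0.368, 0.001]
wrist_force: [-0.2, -0.7, -0.5]
grip_width: 87.6
grip_force: 0.0
```

```bash
python3 - <<'E'
from h import *
o=robot.get_obs();im=robot.snapshot("wrist");cv2.imwrite("pics/wc.png",im[:,:,::-1])
np.save("pics/wc_o.npy",o,allow_pickle=True);print(o["t"],o["eef_pos"],o["joints"].round(3),R.from_rotvec(o["ee_rot"]).as_matrix().round(3))
E
```

```text
1.35 [ 457.82453611 -257.55610293  222.4608618 ] [ 0.577  0.243 -0.215  1.899  0.061  1.006 -1.   ] [[ 0.973  0.233 -0.   ]
 [ 0.233 -0.973  0.   ]
 [-0.    -0.    -1.   ]]
```

View pics/wc.png

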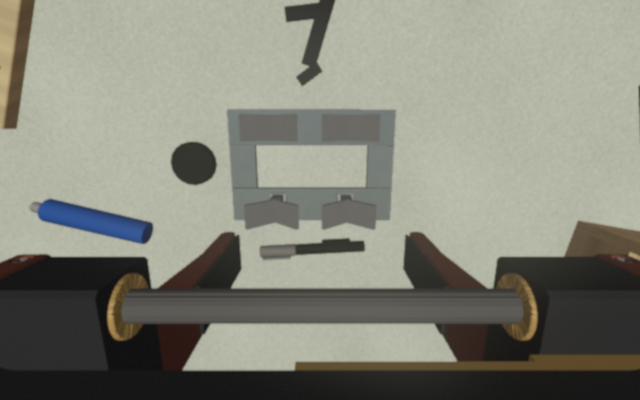

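The wrist picture shows the cradle plate with corners near (229,110), (395,110), (391,218) and (234,219). Its window corners are near (256,145), (365,145), (367,187) and (257,187).

```bash
python3 - <<'E'
from h import *
o=np.load("pics/wc_o.npy",allow_pickle=True).item();K,P=campose("wrist",o)
g=cv2.imread("pics/wc.png",0)
def fit(pts,z,name):
    c=cv2.cornerSubPix(g,np.array(pts,np.float32).reshape(-1,1,2),(4,4),(-1,-1),(3,50,.01)).reshape(-1,2)
    X=np.array([onz(K,P,u,z)[:2] for u in c]);TL,TR,BR,BL=X
    print(name,c.round(1).tolist(),X.round(1).tolist(),"ctr",X.mean(0).round(1),"w",np.linalg.norm(TL-TR).round(1),np.linalg.norm(BL-BR).round(1),"l",np.linalg.norm(TL-BL).round(1),np.linalg.norm(TR-BR).round(1),"yaw",
     [np.degrees(np.arctan2(-d[0],d[1])).round(2) for d in (TL-TR,BL-BR)],[np.degrees(np.arctan2(d[1],d[0])).round(2) for d in (TL-BL,TR-BR)])
for z in (6,8):
    fit([(229,110),(395,110),(391,218.5),(234,219)],z,"outer")
    fit([(256,145),(365,145),(367,187),(257,187)],z,"inner")
cv2.imwrite("pics/wc_crop.png",cv2.resize(cv2.imread("pics/wc.png")[100:240,215:410],None,fx=4,fy=4,interpolation=cv2.INTER_CUBIC))
E
```

```text
outer [[226.6999969482422, 109.0], [395.29998779296875, 109.5], [389.29998779296875, 219.60000610351562], [233.60000610351562, 219.3000030517578]] [[514.7, -133.0], [558.2, -317.9], [432.6, -347.5], [388.8, -162.2]] ctr [ 473.6 -240.2] w 189.9 190.4 l 129.3 129.1 yaw [np.float64(13.24), np.float64(13.32)] [np.float64(13.04), np.float64(13.27)]
inner [[256.0, 144.89999389648438], [366.3999938964844, 144.60000610351562], [364.70001220703125, 186.5], [257.8999938964844, 186.5]] [[483.2, -172.4], [513.2, -296.5], [465.3, -307.5], [435.7, -183.6]] ctr [ 474.4 -240. ] w 127.6 127.4 l 48.9 49.1 yaw [np.float64(13.58), np.float64(13.45)] [np.float64(13.3), np.float64(13.0)]
outer [[226.6999969482422, 109.0], [395.29998779296875, 109.5], [389.29998779296875, 219.60000610351562], [233.60000610351562, 219.3000030517578]] [[514.8, -133.6], [558.0, -317.5], [433.1, -346.9], [389.5, -162.6]] ctr [ 473.8 -240.2] w 188.9 189.4 l 128.6 128.4 yaw [np.float64(13.24), np.float64(13.32)] [np.float64(13.04), np.float64(13.27)]
inner [[256.0, 144.89999389648438], [366.3999938964844, 144.60000610351562], [364.70001220703125, 186.5], [257.8999938964844, 186.5]] [[483.4, -172.8], [513.2, -296.2], [465.6, -307.2], [436.1, -184.0]] ctr [ 474.6 -240. ] w 127.0 126.7 l 48.6 48.9 yaw [np.float64(13.58), np.float64(13.45)] [np.float64(13.3), np.float64(13.0)]
```

View pics/wc_crop.png

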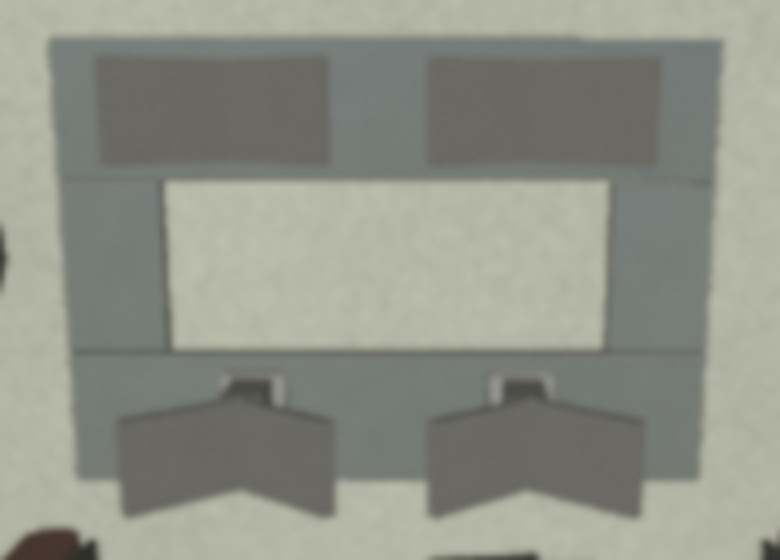

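The cradle is at (474,−240) with yaw 13.25°, and the measured sizes (190×130) match. Next I'll look at the rack.

Request:
jog_arm(deltas=[[0, 0, 0, 0, 0, 7], [0, 0, 0, 0, 0, 7], [0, 0, -0.01, 0, 0, 7], [-0.003, -0.049, -0.005, 0, 0, 0], [-0.003, -0.049, -0.005, 0, 0, 0], [-0.003, -0.049, 0, 0, 0, 0], [-0.003, -0.049, 0, 0, 0, 0], [-0.003, -0.049, 0, 0, 0, 0], [-0.003, -0.049, 0, 0, 0, 0], [-0.003, -0.049, 0, 0, 0, 0]])

```text
t: 2.4
eef_pos: [482.7, 83.5, 242.7]
ee_rot: [3.133, -0.218, 0.001]
wrist_force: [0.4, 0.8, -0.2]
grip_width: 87.8
grip_force: 0.0
```

Request:
jog_arm(deltas=[[-0.003, -0.049, 0, 0, 0, 0], [-0.003, -0.049, 0, 0, 0, 0], [-0.003, -0.049, 0, 0, 0, 0], [0, 0, 0, 0, 0, 0], [0, 0, 0, 0, 0, 0]])

```text
t: 2.9
eef_pos: [493.8, 229.9, 242.1]
ee_rot: [3.133, -0.212, -0.001]
wrist_force: [-0.2, -1.7, -0.2]
grip_width: 87.7
grip_force: 0.0
```

```bash
python3 - <<'E'
from h import *
o=robot.get_obs();im=robot.snapshot("wrist");cv2.imwrite("pics/wr.png",im[:,:,::-1])
np.save("pics/wr_o.npy",o,allow_pickle=True);print(o["t"],o["eef_pos"],o["joints"].round(3),R.from_rotvec(o["ee_rot"]).as_matrix().round(3))
cv2.imwrite("pics/wr2.png",cv2.resize(im[20:300,100:540,::-1],None,fx=1.8,fy=1.8,interpolation=cv2.INTER_CUBIC))
E
```

```text
2.9 [493.79004299 229.85291997 242.14757402] [-0.143  0.285 -0.491  1.819  0.152  1.076 -2.396] [[ 0.991 -0.135 -0.001]
 [-0.135 -0.991 -0.001]
 [-0.001  0.001 -1.   ]]
```

View pics/wr2.png

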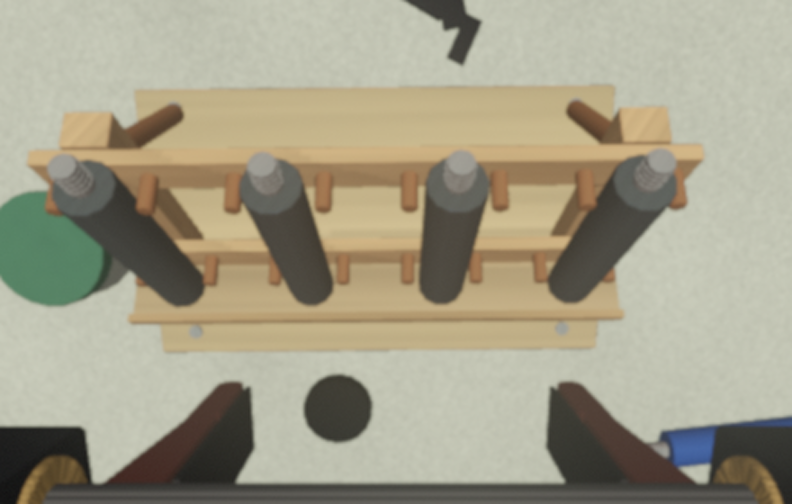

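The crop shows four black stems with spigot tips at (65,165), (262,163), (462,162) and (661,160). The board corners are near (136,90), (613,86), (597,346) and (165,350), and the blue look-alike lies on the table at lower right.

```bash
python3 - <<'E'
from h import *
o=np.load("pics/wr_o.npy",allow_pickle=True).item();K,P=campose("wrist",o)
f=lambda u:((u[0]+.5)/1.8-.5+100,(u[1]+.5)/1.8-.5+20)
src=[];dst=[]
for u,m in [((136,90),(85,150)),((613,86),(85,-150)),((597,346),(-85,-150)),((165,350),(-85,150))]:
    print("board",onz(K,P,f(u),18).round(1))
for u,m in [((65,165),120),((262,163),40),((462,162),-40),((661,160),-120)]:
    X=onz(K,P,f(u),162.8);src.append((38,m));dst.append(X[:2]);print("tip",X.round(1))
A,B=np.array(src,float),np.array(dst);
d=B[0]-B[3];yaw=np.arctan2(-d[0],d[1]);print("tips span",np.linalg.norm(d),"yaw",np.degrees(yaw))
Rm=np.array([[np.cos(yaw),-np.sin(yaw)],[np.sin(yaw),np.cos(yaw)]])
c=B.mean(0)-Rm@A.mean(0);print("rack c",c)
for y in(120,40,-40,-120):print(y,(c+Rm@[0,y]).round(1))
# top view check of stem tips & scene projection
K2,P2=campose("top");print([tuple(np.round(proj(K2,P2,[*(c+Rm@[38,y]),162.8]),1)) for y in (120,40,-40,-120)])
E
```

```text
board [641.2 375.4  18. ]
board [603.4  82.   18. ]
board [437.5 100.9  18. ]
board [475.2 396.5  18. ]
tip [587.  352.7 162.8]
tip [577.1 274.6 162.8]
tip [566.6 195.5 162.8]
tip [556.6 116.7 162.8]
tips span 237.9730252984749 yaw -7.331982964305266
rack c [534.12664579 239.74378324]
120 [549.4 358.8]
40 [539.2 279.4]
-40 [529.  200.1]
-120 [518.8 120.7]
[(np.float64(175.2), np.float64(170.1)), (np.float64(208.5), np.float64(174.4)), (np.float64(241.7), np.float64(178.8)), (np.float64(275.0), np.float64(183.2))]
```

Request:
jog_arm(deltas=[[0.005, 0.035, 0, 0, 0, -0.4], [0.005, 0.035, 0, 0, 0, 0], [0.004, 0.035, 0, 0, 0, 0], [0, 0, 0, 0, 6, 0], [0, 0, 0, 0, 6, 0], [0, 0, 0, 0, 6, 0], [0, 0, 0, 0, 0, 0], [0, 0, 0, 0, 0, 0]], hand=0.3)

```text
t: 3.75
eef_pos: [493.7, 122.8, 243.0]
ee_rot: [3.076, -0.201, 0.485]
wrist_force: [0.7, 0.4, 0.5]
grip_width: 57.1
grip_force: 0.0
```

```bash
cat > kin.py <<'E'
from h import *
from scipy.optimize import least_squares
def fk(q,p):
    s=p[4:11];L=p[:4];T=np.eye(4)
    def mul(ax,a,dz):
        nonlocal T
        M=np.eye(4);M[:3,:3]=R.from_euler(ax,a).as_matrix();T=T@M;D=np.eye(4);D[2,3]=dz;T=T@D
    for ax,i,dz in [("z",0,L[0]),("y",1,0),("z",2,L[1]),("y",3,0),("z",4,L[2]),("y",5,0),("z",6,L[3])]: mul(ax,s[i]*q[i],dz)
    return T
E
python3 - <<'E'
from kin import *
import itertools
o=robot.get_obs();np.save("pics/t_o.npy",o,allow_pickle=True)
o0=dict(joints=np.array([1.23090096,.47778152,.02231756,1.55642326,-.01148516,1.10928557,-.08311629]),eef_pos=np.array([154.92,-656.38,221.7]),ee_rot=np.array([-3.11878531,-.363137594,.000528837]))
D=[o0]+[np.load(f"pics/{n}_o.npy",allow_pickle=True).item() for n in("wc","wr","t")]
print(o["t"],o["eef_pos"],o["joints"].round(3),o["wrist_force"])
best=None
for sg in itertools.product((1,-1),repeat=4):
    s=[sg[0],1,sg[1],1,sg[2],1,sg[3]]
    def res(L):
        r=[]
        for d in D:
            T=fk(d["joints"],np.r_[L[:4],s]);r+=list(T[:3,3]-d["eef_pos"])
            Z=T[:3,2]-R.from_rotvec(d["ee_rot"]).as_matrix()[:,2];r+=list(300*Z)
        return r
    S=least_squares(res,[350,560,460,350])
    if best is None or S.cost<best[0]: best=(S.cost,S.x,s)
print(best); L,s=best[1],best[2]
p=np.r_[L,s];np.save("p.npy",p)
for d in D:
    T=fk(d["joints"],p);print((T[:3,3]-d["eef_pos"]).round(1),R.from_matrix(T[:3,:3].T@R.from_rotvec(d["ee_rot"]).as_matrix()).as_rotvec().round(3))
E
```

```text
3.75 [493.73095192 122.77643481 243.00889096] [-0.039  0.064 -0.459  2.108  0.313  0.744 -2.403] [0.65315539 0.36596001 0.45224376]
(np.float64(4576.310550685663), array([245.28686507, 755.40184666, 385.50433078, 545.70095145]), [-1, 1, -1, 1, -1, 1, 1])
[ 67.4   1.9 -23.6] [-0.     0.     1.737]
[ 1.7 51.3  3.7] [-0.     0.    -2.712]
[-22.3  15.5  -1.3] [-0.     0.     0.079]
[-1.3 14.6 21.1] [-0.     0.     0.093]
```

```bash
cat > kin.py <<'E'
from h import *
from scipy.optimize import least_squares
# p: yaw0,d1,a_sh,dU,a_e1,a_e2,dF,a_w,dT,yaw7 ; signs s
def fk(q,p,s):
    T=np.eye(4)
    def mul(ax,a,x,z):
        nonlocal T
        M=np.eye(4);M[:3,:3]=R.from_euler(ax,a).as_matrix();D=np.eye(4);D[0,3]=x;D[2,3]=z;T=T@M@D
    mul("z",p[0]+s[0]*q[0],p[2],p[1]);mul("y",q[1],0,0);mul("z",s[1]*q[2],p[4],p[3]);mul("y",q[3],p[5],0)
    mul("z",s[2]*q[4],0,p[6]);mul("y",q[5],p[7],0);mul("z",p[9]+s[3]*q[6],0,p[8])
    return T
def err(T,d):
    return np.r_[T[:3,3]-d["eef_pos"],300*R.from_matrix(T[:3,:3].T@R.from_rotvec(d["ee_rot"]).as_matrix()).as_rotvec()]
E
cat > fit.py <<'E'
from kin import *
import itertools,glob,sys
o0=dict(joints=np.array([1.23090096,.47778152,.02231756,1.55642326,-.01148516,1.10928557,-.08311629]),eef_pos=np.array([154.92,-656.38,221.7]),ee_rot=np.array([-3.11878531,-.363137594,.000528837]))
D=[o0]+[np.load(f,allow_pickle=True).item() for f in sorted(glob.glob("pics/*_o.npy"))]
out=[]
for s in itertools.product((1,-1),repeat=4):
  for y7 in (0,np.pi):
    f=lambda p:np.r_[np.concatenate([err(fk(d["joints"],p,s),d) for d in D]),.03*(p-p0)[[2,4,5,7]],.003*(p-p0)[[1,3,6,8]]]
    p0=np.array([0,350,0,450,0,0,400,0,300,y7.real]);S=least_squares(f,p0,loss="soft_l1");out.append((S.cost,S.x,s))
out.sort(key=lambda t:t[0])
for c,x,s in out[:3]:print(c,x.round(2),s)
c,x,s=out[0];np.savez("p.npz",p=x,s=s)
for d in D:print(err(fk(d["joints"],x,s),d).round(1))
E
python3 fit.py
```

```text
19.181438135396185 [-9.0000e-02  3.1381e+02  2.0290e+01  5.6172e+02 -2.6760e+01  2.4960e+01
  4.6463e+02 -1.5670e+01  3.7343e+02  1.8997e+02] (-1, -1, -1, -1)
19.18143813540799 [-9.0000e-02  3.1381e+02  2.0290e+01  5.6172e+02 -2.6760e+01  2.4960e+01
  4.6463e+02 -1.5670e+01  3.7343e+02 -1.8702e+02] (-1, -1, -1, -1)
517.0307891489454 [-9.0000e-02  7.7205e+02  3.5300e+02  3.2951e+02 -5.6910e+01  4.1620e+02
  4.1045e+02 -3.9800e+01  3.1338e+02  1.3500e+00] (-1, -1, 1, -1)
[-0.2  0.1 -0.2 -0.  -0.  -0.3]
[0.  0.1 0.  8.6 0.4 1.1]
[-0.   9.7 -0.6 -0.  -0.  -0.3]
[ 1.2 -0.3  0.9 -0.   0.  -0.3]
```

```bash
cat > fit2.py <<'E'
from kin import *
import glob
exec(open("fit.py").read().split("out=[]")[0])
s=(-1,-1,-1,-1)
def full(v): return np.r_[v[0],v[1],0,v[2],0,0,v[3],0,v[4],v[5]]
f=lambda v:np.concatenate([err(fk(d["joints"]+v[6:13],full(v),s),d) for d in D]+[v[6:13]*60])
S=least_squares(f,np.r_[-.09,313,561,464,373,1.47,np.zeros(7)])
print(S.cost,S.x.round(3));np.savez("p.npz",v=S.x)
for d in D:print(err(fk(d["joints"]+S.x[6:13],full(S.x),s),d).round(1))
E
python3 fit2.py
```

```text
88.03772323603488 [-6.40000e-02  2.76415e+02  5.73696e+02  4.58275e+02  3.66547e+02
  1.45000e+00 -0.00000e+00 -6.00000e-03  4.90000e-02 -0.00000e+00
 -2.10000e-02 -2.00000e-03 -0.00000e+00]
[-4.5 -1.2 -2.8  2.8  1.1  1.2]
[-0.3  0.8  2.   7.5  1.  -0.5]
[ 1.   7.1  0.7 -0.1 -2.2 -0.6]
[ 2.1  0.8  0.2 -0.9  0.6 -0.1]
```

```bash
cat > ik.py <<'E'
from kin import *
_v=np.load("p.npz")["v"];_p=np.r_[_v[0],_v[1],0,_v[2],0,0,_v[3],0,_v[4],_v[5]];s=(-1,)*4
lo=np.array([-2.96,-.34,-1.41,.24,-1.37,.17,-2.96])+.03;hi=np.array([2.96,2.1,1.46,2.44,4.51,1.92,2.96])-.03
def pose(yaw,phi): # tool rotation, phi tilt in deg, yaw deg
    return (R.from_euler("z",yaw,degrees=True)*R.from_matrix(np.diag([1.,-1,-1]))*R.from_euler("y",phi,degrees=True)).as_matrix()
def ik(pos,Rm,seed):
    d=dict(eef_pos=np.asarray(pos,float),ee_rot=R.from_matrix(Rm).as_rotvec())
    best=None
    for sd in [seed]+[np.clip(seed+np.random.default_rng(i).normal(0,.4,7),lo,hi) for i in range(8)]:
        S=least_squares(lambda q:np.r_[err(fk(q,_p,s),d),.3*(q-seed)],np.clip(sd,lo+.01,hi-.01),bounds=(lo,hi))
        if best is None or S.cost<best.cost:best=S
    return best.x,np.abs(err(fk(best.x,_p,s),d)).max()
E
python3 - <<'E'
from ik import *
q0=robot.get_obs()["joints"]
c=np.array([536.,239.5]);yr=-7.33
rx=np.array([np.cos(np.radians(yr)),np.sin(np.radians(yr)),0]);ry=np.array([-rx[1],rx[0],0])
for y in(-120,-40,40,120):
  for phi in(15,20,25,30):
    Rm=pose(yr,phi);mid=np.r_[c,97]+y*ry
    q,e=ik(mid+14*Rm[:,2],Rm,q0);q2,e2=ik(mid-86*Rm[:,2],Rm,q0);print(y,phi,q.round(2),e.round(1),"standoff",q2[[3,5]].round(2),e2.round(1))
for pl in((464.8,-201,60),(483.2,-279,60)):
  for phi in(-30,-35,-42):
    for dz in(0,80):
      Rm=pose(13.25,phi);q,e=ik(np.array(pl)+14*Rm[:,2]+[0,0,dz],Rm,q0);print(pl,phi,dz,q.round(2),e.round(1))
E
```

```text
-120 15 [-0.15  0.35 -0.26  2.2   0.52  0.41 -2.6 ] 0.0 standoff [2.16 0.62] 0.0
-120 20 [-0.31  0.33 -0.09  2.27  0.68  0.29 -2.78] 0.0 standoff [2.24 0.52] 0.0
-120 25 [-0.56  0.32  0.16  2.31  0.8   0.2  -2.93] 5.0 standoff [2.31 0.44] 0.0
-120 30 [-0.72  0.32  0.32  2.31  0.77  0.2  -2.93] 22.0 standoff [2.39 0.3 ] 0.0
-40 15 [-0.31  0.4  -0.25  2.12  0.55  0.48 -2.76] 0.0 standoff [2.08 0.68] 0.0
-40 20 [-0.46  0.38 -0.1   2.18  0.69  0.38 -2.93] 0.0 standoff [2.15 0.6 ] 0.0
-40 25 [-0.84  0.39  0.32  2.24  0.64  0.22 -2.93] 0.0 standoff [2.22 0.5 ] 0.0
-40 30 [-1.04  0.41  0.52  2.24  0.6   0.2  -2.93] 12.2 standoff [2.29 0.34] 0.0
40 15 [-0.44  0.46 -0.25  2.01  0.56  0.55 -2.88] 0.0 standoff [1.97 0.75] 0.0
40 20 [-0.67  0.43 -0.    2.07  0.58  0.44 -2.93] 0.0 standoff [2.04 0.67] 0.0
40 25 [-0.97  0.45  0.33  2.12  0.52  0.31 -2.93] 0.0 standoff [2.11 0.54] 0.0
40 30 [-1.22  0.5   0.6   2.17  0.47  0.2  -2.93] 1.5 standoff [2.18 0.41] 0.0
120 15 [-0.58  0.52 -0.22  1.89  0.53  0.63 -2.93] 0.0 standoff [1.85 0.82] 0.0
120 20 [-0.82  0.5   0.06  1.94  0.48  0.51 -2.93] 0.0 sta
[... 351 characters left out ...]
[ 0.38  0.76 -0.32  1.71  0.44  1.33 -1.57] 0.0
(464.8, -201, 60) -35 80 [ 0.39  0.66 -0.34  1.67  0.41  1.45 -1.52] 0.0
(464.8, -201, 60) -42 0 [ 0.34  0.83 -0.3   1.63  0.45  1.46 -1.58] 0.0
(464.8, -201, 60) -42 80 [ 0.35  0.73 -0.32  1.61  0.43  1.57 -1.53] 0.0
(483.2, -279, 60) -30 0 [ 0.48  0.76 -0.31  1.66  0.47  1.28 -1.45] 0.0
(483.2, -279, 60) -30 80 [ 0.49  0.66 -0.32  1.62  0.44  1.4  -1.39] 0.0
(483.2, -279, 60) -35 0 [ 0.45  0.8  -0.29  1.6   0.49  1.37 -1.46] 0.0
(483.2, -279, 60) -35 80 [ 0.46  0.71 -0.3   1.57  0.46  1.48 -1.41] 0.0
(483.2, -279, 60) -42 0 [ 0.4   0.87 -0.27  1.53  0.5   1.49 -1.47] 0.0
(483.2, -279, 60) -42 80 [ 0.41  0.77 -0.28  1.5   0.48  1.6  -1.42] 0.0
```

Request:
jog_arm(deltas=[[0, 0, 0, 0, 0, -8.5], [0, 0, 0, 0, 0, -8.5], [0, 0, 0, 0, 0, -8.5], [0, 0, 0, 0, 0, -8.5], [0, 0, 0, 0, 0, -8.5], [0, 0, 0, 0, 0, -8.5], [0, 0, 0, 0, 0, -8.5], [0, 0, 0, 0, 0, -8.5], [0, 0, 0, 0, 0, -8.5], [0, 0, 0, 0, 0, -8.5]])

```text
t: 4.75
eef_pos: [495.1, 123.7, 242.9]
ee_rot: [2.255, 1.821, 0.315]
wrist_force: [0.0, 0.1, 0.5]
grip_width: 57.0
grip_force: 0.0
```

Request:
jog_arm(deltas=[[0, 0, 0, 0, 0, -8.5], [0, 0, 0, 0, 0, -8.5], [0, 0, 0, 0, 0, -8.5], [0, 0, 0, 0, 0, -8.5], [0, 0, 0, 0, 0, -8.5], [0, 0, 0, 0, 0, -8.5], [0, 0, 0, 0, 0, -8.5], [0, 0, 0, 0, 0, -8.5], [0, 0, 0, 0, 0, -8.5], [0, 0, 0, 0, 0, -8.5]])

```text
t: 5.75
eef_pos: [495.1, 123.7, 242.9]
ee_rot: [0.422, 2.798, 0.009]
wrist_force: [-0.3, -0.8, -0.5]
grip_width: 57.0
grip_force: 0.0
```

Request:
jog_arm(deltas=[[0, 0, 0, 0, 0, -8.5], [0, 0, 0, 0, 0, -1.5], [0, 0, 0, 0, -2, 0], [0, 0, 0, 0, 0, 0]])

```text
t: 6.15
eef_pos: [493.8, 124.2, 242.5]
ee_rot: [0.184, 2.788, -0.031]
wrist_force: [-0.2, 1.3, -1.0]
grip_width: 57.0
grip_force: 0.0
```

```bash
cat >> ik.py <<'E'
C=np.array([536.,239.5]);YR=-7.33
RX=np.array([np.cos(np.radians(YR)),np.sin(np.radians(YR)),0]);RY=np.array([-RX[1],RX[0],0])
def pose_f(yaw,phi): return pose(yaw,phi)@np.diag([-1.,-1,1])
def rackpose(y,phi=20,past=15,back=0):
    Rm=pose_f(YR,phi);return np.r_[C,97]+y*RY+(past-back)*Rm[:,2],Rm
def togo(pos,Rm,o=None):
    o=o or robot.get_obs();Rc=R.from_rotvec(o["ee_rot"]).as_matrix()
    return (Rc.T@(pos-o["eef_pos"])).round(1),np.degrees(R.from_matrix(Rc.T@Rm).as_rotvec()).round(2)
E
python3 - <<'E'
from ik import *
o=robot.get_obs();print(o["t"],o["joints"].round(2),o["eef_pos"].round(1),o["wrist_force"].round(2))
print(togo(*rackpose(-120,back=100)),togo(*rackpose(-120)))
for y in(-120,120):
    q,e=ik(*rackpose(y),o["joints"]);print(q.round(2),e.round(1))
for pl in((464.8,-201,60),(483.2,-279,60)):
    Rm=pose_f(13.25,-40);q,e=ik(np.array(pl)+15*Rm[:,2],Rm,o["joints"]);print(q.round(2),e.round(1))
E
```

```text
6.15 [ 0.13  0.07 -0.64  2.12  0.38  0.72  0.67] [493.8 124.2 242.5] [-0.21  1.28 -0.95]
(array([24.2, -0.4, 61. ]), array([-0.04, -0.06, -0.21])) (array([ 24.1,  -0.3, 161. ]), array([-0.04, -0.06, -0.21]))
[-0.16  0.34 -0.28  2.27  0.84  0.34  0.21] 0.0
[-0.52  0.53 -0.35  1.94  0.81  0.63 -0.07] 0.0
[ 0.43  0.83 -0.44  1.66  0.52  1.46  1.49] 0.0
[ 0.49  0.87 -0.4   1.55  0.57  1.49  1.61] 0.0
```

Request:
jog_arm(deltas=[[0.012, 0, 0.02, 0, 0, -0.2], [0.012, 0, 0.03, 0, 0, 0], [0, 0, 0.03, 0, 0, 0], [0, 0, 0.03, 0, 0, 0], [0, 0, 0.02, 0, 0, 0], [0, 0, 0, 0, 0, 0], [0, 0, 0, 0, 0, 0]])

```text
t: 6.85
eef_pos: [515.8, 122.0, 112.4]
ee_rot: [0.176, 2.789, -0.033]
wrist_force: [0.3, 0.2, -0.6]
grip_width: 57.1
grip_force: 0.0
```

```bash
python3 - <<'E'
from ik import *
o=robot.get_obs();im=robot.snapshot("wrist");cv2.imwrite("pics/g1.png",im[:,:,::-1])
print(o["t"],o["joints"].round(2),o["wrist_force"].round(2),togo(*rackpose(-120)))
E
```

```text
6.85 [-0.01  0.31 -0.53  2.22  0.81  0.5   0.25] [ 0.29  0.21 -0.57] (array([ 0.9, -1.2, 31.8]), array([0.01, 0.03, 0.13]))
```

View pics/g1.png

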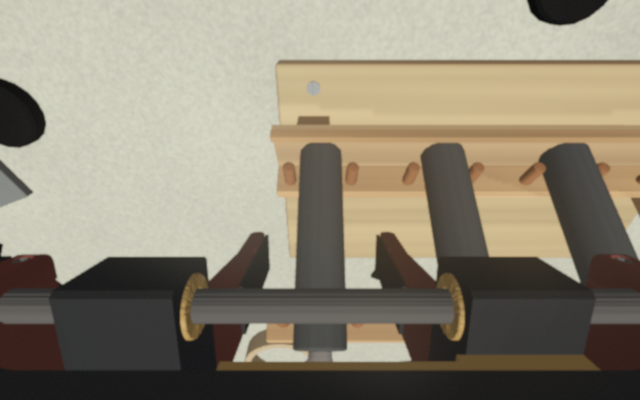

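The wrist view shows the stem at column 321, midway between the fingertips at 268 and 377, so it is well aligned. I'll go in the last 32 mm and close.

Request:
jog_arm(deltas=[[0, -0.001, 0.016, 0, 0, 0], [0.001, 0, 0.012, 0, 0, 0], [0, 0, 0.004, 0, 0, 0], [0, 0, 0, 0, 0, 0], [0, 0, 0, 0, 0, 0]])

```text
t: 7.4
eef_pos: [525.6, 120.1, 82.9]
ee_rot: [0.174, 2.786, -0.032]
wrist_force: [0.3, -0.6, -1.2]
grip_width: 57.1
grip_force: 0.0
```

Request:
jog_arm(deltas=[[0, 0, 0, 0, 0, 0], [0, 0, 0, 0, 0, 0], [0, 0, 0, 0, 0, 0], [0, 0, 0, 0, 0, 0], [0, 0, 0, 0, 0, 0], [0, 0, 0, 0, 0, 0]], hand=-1, force=40)

```text
t: 8.0
eef_pos: [525.3, 119.9, 82.0]
ee_rot: [0.173, 2.787, -0.032]
wrist_force: [-1.2, -1.3, 3.1]
grip_width: 27.6
grip_force: 40.0
```

```bash
python3 - <<'E'
from ik import *
o=robot.get_obs();print(o["t"],o["joints"].round(2),o["wrist_force"].round(2),o["grip_width"],o["grip_force"],o["eef_pos"].round(1),togo(*rackpose(-120)))
Rc=R.from_rotvec(o["ee_rot"]).as_matrix();print("up in tool",(Rc.T@[0,0,1]).round(3))
E
```

```text
8.0 [-0.06  0.37 -0.47  2.22  0.94  0.45  0.14] [-1.2  -1.3   3.11] 27.625772827130497 40.00060021877289 [525.3 119.9  82. ] (array([-0.8,  0. , -0.7]), array([-0.  ,  0.01,  0.21]))
up in tool [-0.342 -0.001 -0.94 ]
```

Request:
jog_arm(deltas=[[-0.002, 0, -0.005, 0, 0, 0], [-0.0021, 0, -0.006, 0, 0, 0], [0, 0, 0, 0, 0, 0], [0, 0, 0, 0, 0, 0], [0, 0, 0, 0, 0, 0]])

```text
t: 8.5
eef_pos: [525.2, 119.7, 93.5]
ee_rot: [0.174, 2.788, -0.032]
wrist_force: [0.0, 1.1, -2.0]
grip_width: 27.4
grip_force: 40.0
```

Request:
jog_arm(deltas=[[0, 0, 0, 0, 0, 0]])

```text
t: 8.6
eef_pos: [525.2, 119.8, 93.5]
ee_rot: [0.173, 2.788, -0.033]
wrist_force: [-0.1, -0.2, -2.6]
grip_width: 27.4
grip_force: 40.0
```

Request:
jog_arm(deltas=[[0, 0, 0, 0, 0, 0]])

```text
t: 8.7
eef_pos: [525.2, 119.8, 93.4]
ee_rot: [0.173, 2.788, -0.033]
wrist_force: [-0.0, 0.1, -2.5]
grip_width: 27.3
grip_force: 40.0
```

About −2.4 N, so this one (slot −120) is a tube. I'll set it back down, release, and move to slot −40.

Request:
jog_arm(deltas=[[0.002, 0, 0.006, 0, 0, 0], [0.0013, 0, 0.0035, 0, 0, 0], [0.0008, 0, 0.0015, 0, 0, 0], [0, 0, 0, 0, 0, 0], [0, 0, 0, 0, 0, 0]])

```text
t: 9.2
eef_pos: [525.3, 119.7, 82.0]
ee_rot: [0.174, 2.787, -0.033]
wrist_force: [-2.1, -2.2, 3.4]
grip_width: 27.2
grip_force: 40.0
```

Request:
jog_arm(deltas=[[0, 0, 0, 0, 0, 0], [0, 0, 0, 0, 0, 0], [0, 0, 0, 0, 0, 0], [0, 0, 0, 0, 0, 0], [0, 0, -0.02, 0, 0, 0], [0, 0, -0.03, 0, 0, 0], [0, 0, -0.03, 0, 0, 0], [0, 0.03, 0, 0, 0, 0], [0, 0.03, 0, 0, 0, 0], [0, 0.02, 0, 0, 0, 0]], hand=0.3)

```text
t: 10.2
eef_pos: [508.5, 204.7, 157.7]
ee_rot: [0.173, 2.786, -0.03]
wrist_force: [0.9, -0.9, 0.1]
grip_width: 57.2
grip_force: 0.0
```

Request:
jog_arm(deltas=[[0, 0, 0, 0, 0, 0], [0, 0, 0, 0, 0, 0]])

```text
t: 10.4
eef_pos: [507.7, 202.4, 156.6]
ee_rot: [0.173, 2.788, -0.033]
wrist_force: [0.4, 1.0, -0.6]
grip_width: 57.1
grip_force: 0.0
```

```bash
python3 - <<'E'
from ik import *
o=robot.get_obs();print(o["t"],o["joints"].round(2),o["wrist_force"].round(2),o["grip_width"],togo(*rackpose(-40)))
im=robot.snapshot("wrist");cv2.imwrite("pics/g2.png",im[:,:,::-1])
E
```

```text
10.4 [-0.1   0.28 -0.62  2.13  0.72  0.66  0.22] [ 0.44  1.   -0.56] 57.05445757261747 (array([-1.6,  0.4, 79. ]), array([-0.03, -0.04,  0.25]))
```

View pics/g2.png

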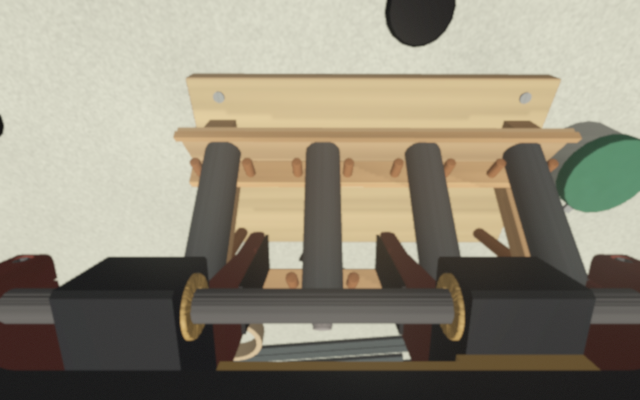

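All four stems stand in their slots, and the slot −40 stem (column 322) is centred between the fingers. I'll grasp and weigh it.

Request:
jog_arm(deltas=[[-0.001, 0, 0.025, 0, 0, 0.2], [0, 0, 0.025, 0, 0, 0], [0, 0, 0.018, 0, 0, 0], [0, 0, 0.01, 0, 0, 0], [0, 0, 0, 0, 0, 0], [0, 0, 0, 0, 0, 0]])

```text
t: 11.05
eef_pos: [535.4, 198.9, 84.4]
ee_rot: [0.179, 2.787, -0.032]
wrist_force: [0.6, 0.4, -0.4]
grip_width: 57.3
grip_force: 0.0
```

Request:
jog_arm(deltas=[[0, 0, 0, 0, 0, 0], [0, 0, 0, 0, 0, 0], [0, 0, 0, 0, 0, 0], [0, 0, 0, 0, 0, 0], [0, 0, 0, 0, 0, 0], [0, 0, 0, 0, 0, 0]], hand=-1, force=45)

```text
t: 11.65
eef_pos: [535.6, 199.2, 84.4]
ee_rot: [0.178, 2.787, -0.032]
wrist_force: [-1.9, -0.7, 5.0]
grip_width: 27.1
grip_force: 45.0
```

Request:
jog_arm(deltas=[[-0.002, 0, -0.005, 0, 0, 0], [-0.0021, 0, -0.006, 0, 0, 0], [0, 0, 0, 0, 0, 0], [0, 0, 0, 0, 0, 0], [0, 0, 0, 0, 0, 0]])

```text
t: 12.15
eef_pos: [535.3, 199.0, 95.4]
ee_rot: [0.178, 2.788, -0.032]
wrist_force: [-0.4, -0.3, -5.2]
grip_width: 27.5
grip_force: 45.0
```

Request:
jog_arm(deltas=[[0, 0, 0, 0, 0, 0]])

```text
t: 12.25
eef_pos: [535.3, 199.0, 95.4]
ee_rot: [0.178, 2.788, -0.032]
wrist_force: [0.2, -0.2, -5.4]
grip_width: 27.4
grip_force: 45.0
```

Request:
jog_arm(deltas=[[0, 0, 0, 0, 0, 0]])

```text
t: 12.35
eef_pos: [535.4, 199.2, 95.5]
ee_rot: [0.178, 2.788, -0.032]
wrist_force: [-0.1, -0.1, -6.5]
grip_width: 27.2
grip_force: 45.0
```

About −5.7 N, so this one (slot −40) is solid. I'll lift it clear and carry it towards the cradle while tilting.

```bash
cat >> ik.py <<'E'
CC=np.array([474.,-240.]);YC=13.25
def stemoff(tcp,rot,y):  # mid in tool frame at grasp (after lift: add lift to z of mid)
    return R.from_rotvec(rot).as_matrix().T@(np.r_[C,97]+y*RY-tcp)
def placepose(k,off,phi=-40,up=0): # k=-1 place_1, +1 place_2
    Rm=pose_f(YC,phi);t=np.radians(YC);m=np.r_[CC+40*k*np.array([-np.sin(t),np.cos(t)]),60+up]
    return m-Rm@off,Rm
E
python3 - <<'E'
from ik import *
off=stemoff(np.array([535.5,199.1,84.4]),np.array([.178,2.788,-.032]),-40);print("off",off.round(1))
o=robot.get_obs();Rc=R.from_rotvec(o["ee_rot"]).as_matrix()
ax=Rc.T@(R.from_euler("zy",[YR,30],degrees=True).as_matrix()[:,2]);print("stem axis in tool",ax.round(3))
for k in(-1,1):
    P,Rm=placepose(k,off);print(P.round(1),(Rm@ax).round(3))
E
```

```text
off [  0.1   0.1 -13.4]
stem axis in tool [-0.762  0.064 -0.644]
[ 474.8 -281.    49.7] [0.957 0.291 0.004]
[ 456.5 -203.2   49.7] [0.957 0.291 0.004]
```

Request:
jog_arm(deltas=[[-0.008, 0, -0.022, 0, 0, 0], [-0.014, 0, -0.037, 0, 0, 0], [-0.014, 0, -0.037, 0, 0, 0], [-0.012, 0, -0.036, 0, 0, 0], [0, -0.02, 0, 0, 4, 0], [0, -0.035, 0, 0, 8, 0], [0, -0.035, 0, 0, 8, 0], [0, -0.035, 0, 0, 8, 0], [0, -0.035, 0, 0, 8, 0], [0, -0.035, 0, 0, 8, 0]])

```text
t: 13.35
eef_pos: [511.4, 3.9, 236.9]
ee_rot: [-0.174, -2.715, -0.038]
wrist_force: [0.9, 0.6, -5.2]
grip_width: 27.4
grip_force: 45.0
```

```bash
python3 - <<'E'
from ik import *
off=stemoff(np.array([535.5,199.1,84.4]),np.array([.178,2.788,-.032]),-40);np.save("off1.npy",off)
o=robot.get_obs();print(o["t"],o["joints"].round(2),o["eef_pos"],o["grip_width"],o["wrist_force"].round(1));print(togo(*placepose(-1,off,up=80)))
E
```

```text
13.35 [ 0.36  0.52 -0.61  1.61  0.14  1.5   1.16] [511.39217596   3.85611949 236.92066021] 27.382959424278184 [ 0.9  0.6 -5.2]
(array([ -44. , -287.3,   97.7]), array([ 11. ,  15.7, -17.5]))
```

Request:
jog_arm(deltas=[[0, -0.035, 0, 2.75, 3.92, -4.38], [0, -0.035, 0, 2.75, 3.92, -4.38], [0, -0.035, 0, 2.75, 3.92, -4.38], [0, -0.035, 0, 2.75, 3.92, -4.38], [0, 0, 0, 0, 0, 0]])

```text
t: 13.85
eef_pos: [512.5, -137.8, 234.9]
ee_rot: [0.279, -2.43, 0.106]
wrist_force: [0.7, 0.1, -6.7]
grip_width: 27.3
grip_force: 45.0
```

```bash
python3 - <<'E'
from ik import *
off=np.load("off1.npy");o=robot.get_obs();print(o["t"],o["joints"].round(2),o["eef_pos"]);print(togo(*placepose(-1,off,up=60)))
E
```

```text
13.85 [ 0.39  0.69 -0.57  1.44  0.38  1.83  1.56] [ 512.50718296 -137.7515708   234.85604762]
(array([ -27.7, -130.5,  140.8]), array([-0.08, -0.01, -0.2 ]))
```

Request:
jog_arm(deltas=[[-0.007, -0.026, 0.028, 0, 0, 0], [-0.007, -0.026, 0.028, 0, 0, 0], [-0.007, -0.026, 0.028, 0, 0, 0], [-0.007, -0.026, 0.028, 0, 0, 0], [0, -0.026, 0.028, 0, 0, -0.2], [0, 0, 0, 0, 0, 0], [0, 0, 0, 0, 0, 0]])

```text
t: 14.55
eef_pos: [475.0, -276.2, 111.3]
ee_rot: [0.285, -2.433, 0.101]
wrist_force: [0.9, 0.1, -4.9]
grip_width: 27.4
grip_force: 45.0
```

```bash
python3 - <<'E'
from ik import *
off=np.load("off1.npy");o=robot.get_obs();print(o["t"],o["joints"].round(2),o["eef_pos"],o["wrist_force"]);print(togo(*placepose(-1,off,up=60)),togo(*placepose(-1,off)))
a=robot.snapshot("wrist");b=robot.snapshot("scene")
np.save("pics/p1o.npy",o,allow_pickle=True);cv2.imwrite("pics/w3.png",a[:,:,::-1])
cv2.imwrite("pics/p1.png",np.vstack([cv2.resize(a[:,160:480,::-1],(480,300))[:,:],cv2.resize(b[130:230,160:320,::-1],(480,300),interpolation=2)]))
E
```

```text
14.55 [ 0.56  0.8  -0.5   1.53  0.54  1.61  1.69] [ 474.97165923 -276.21756296  111.33475937] [ 0.93737005  0.05009396 -4.91141678]
(array([-0.1, -4.7,  2.1]), array([0.01, 0.18, 0.11])) (array([-38.5,  -4.7,  48.2]), array([0.01, 0.18, 0.11]))
```

View pics/p1.png

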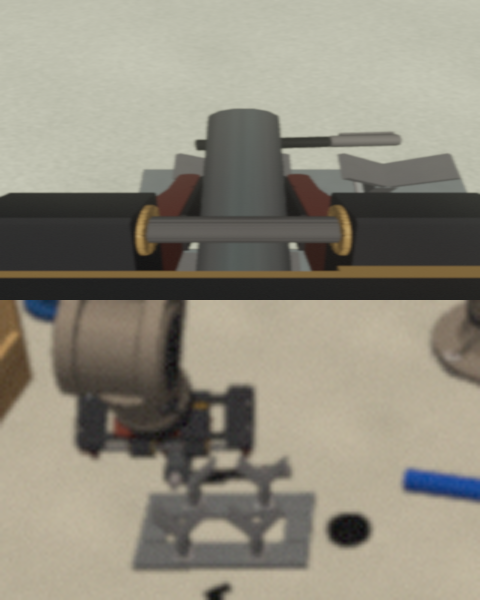

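The wrist view shows the stem's foot centred between the fingers over the place_1 saddles, its end rim near (323,147). I'll compare that with the predicted rim.

```bash
python3 - <<'E'
from ik import *
off=np.load("off1.npy");m=robot.camera_model("wrist");K,H=m["K"],m["hand_eye"]
ax=np.array([-.766,0,-.643]);n=np.array([.643,0,-.766])
for a in(58,60,62):
  for d in(0,3):print(a,d,[np.round(proj(K,H,off+n*d-a*ax+14*v),1) for v in(n,-n,np.array([0,1,0]),np.array([0,-1,0]))])
g=cv2.cvtColor(cv2.imread("pics/w3.png"),cv2.COLOR_BGR2GRAY).astype(int)
print(g[135:190:1,322]);print(g[170,280:365])
print(g[235,270:375])
E
```

```text
58 0 [array([321. , 148.4]), array([321.1, 175.7]), array([345.4, 163. ]), array([296.8, 163. ])]
58 3 [array([321., 145.]), array([321.1, 173.1]), array([345.7, 160. ]), array([296.4, 160. ])]
60 0 [array([321. , 145.4]), array([321.1, 172.9]), array([345.2, 160.1]), array([296.9, 160.1])]
60 3 [array([321. , 141.9]), array([321.1, 170.3]), array([345.6, 157.1]), array([296.5, 157.1])]
62 0 [array([321. , 142.4]), array([321.1, 170.2]), array([345.1, 157.2]), array([297. , 157.2])]
62 3 [array([321. , 138.9]), array([321.1, 167.5]), array([345.5, 154.2]), array([296.6, 154.2])]
[187 187 188 188 188 188 189 189 185 161 118  99  98  98  98  98  99  97
  98  98  98  98  98  98  98  98  97  97  97  97  97  97  97  97  96  97
  96  97  96  96  96  96  96  96  96  95  96  95  96  95  95  95  95  95
  94]
[186 187 188 187 187 187 187 186 186 185 185 186 187 187 189 189 184 159
 117  86  80  82  85  87  89  90  91  91  92  91  92  94  94  95  96  98
  98  98  97  96  95  96  97  97  99 100  99  99  98  99  99  98  97  96
  96  95  94  95  92  91  90  88  87  84  81  94 133 170 184 188 188 189
 189 187 184 184 184 185 186 187 186 185 184 185 188]
[124 124 124 124 120 113 109 102  89  76  69  68  66  66  67  67  67  66
  67  66  66  67  68  73  69  66  67  70  73  76  78  80  83  83  85  83
  85  85  86  86  88  89  90  91  92  92  92  92  91  91  90  92  92  93
  93  94  93  92  92  91  92  92  92  91  91  89  88  87  87  86  85  83
  80  80  78  75  72  70  66  63  67  68  64  63  63  64  63  63  63  64
  64  65  63  65  65  74  98 115 122 124 125 125 125 126 127]
```

Request:
jog_arm(deltas=[[0, -0.0045, 0, 0, 0.2, 0.1], [-0.0095, 0, 0.0117, 0, 0, 0], [-0.0095, 0, 0.0117, 0, 0, 0], [-0.0095, 0, 0.0117, 0, 0, 0], [-0.004, 0, 0.005, 0, 0, 0], [0, 0, 0, 0, 0, 0], [0, 0, 0, 0, 0, 0]])

```text
t: 15.35
eef_pos: [475.3, -280.4, 60.4]
ee_rot: [0.285, -2.428, 0.104]
wrist_force: [0.6, 0.5, -4.8]
grip_width: 27.1
grip_force: 45.0
```

```bash
python3 - <<'E'
from ik import *
off=np.load("off1.npy");o=robot.get_obs();print(o["t"],o["joints"].round(2),o["eef_pos"],o["wrist_force"]);print(togo(*placepose(-1,off)))
E
```

```text
15.35 [ 0.55  0.87 -0.49  1.54  0.57  1.55  1.66] [ 475.33737389 -280.36779269   60.39843823] [ 0.56435287  0.49302531 -4.79248942]
(array([-6.4, -0.5,  8.6]), array([-0.08, -0.08,  0.11]))
```

Request:
jog_arm(deltas=[[-0.0026, -0.0003, 0.0031, 0, 0, 0], [-0.0019, 0, 0.0023, 0, 0, 0], [-0.0006, 0, 0.0008, 0, 0, 0], [0, 0, 0, 0, 0, 0]])

```text
t: 15.75
eef_pos: [475.2, -280.8, 52.4]
ee_rot: [0.285, -2.428, 0.104]
wrist_force: [0.2, -0.7, -5.7]
grip_width: 27.2
grip_force: 45.0
```

Request:
jog_arm(deltas=[[-0.0006, 0, 0.0008, 0, 0, 0], [-0.0006, 0, 0.0008, 0, 0, 0], [0, 0, 0, 0, 0, 0]])

```text
t: 16.05
eef_pos: [475.1, -280.8, 50.4]
ee_rot: [0.285, -2.428, 0.104]
wrist_force: [-0.7, 0.3, -5.0]
grip_width: 27.0
grip_force: 45.0
```

Request:
jog_arm(deltas=[[-0.0006, 0, 0.0008, 0, 0, 0], [0, 0, 0, 0, 0, 0]])

```text
t: 16.25
eef_pos: [475.1, -280.8, 49.4]
ee_rot: [0.285, -2.428, 0.104]
wrist_force: [-0.7, -0.1, -6.2]
grip_width: 27.3
grip_force: 45.0
```

Nominal height is 49.7 and there is no contact yet, so I'll continue in small steps.

Request:
jog_arm(deltas=[[-0.0003, 0, 0.0004, 0, 0, 0], [-0.0003, 0, 0.0004, 0, 0, 0], [0, 0, 0, 0, 0, 0]])

```text
t: 16.55
eef_pos: [475.1, -281.0, 48.6]
ee_rot: [0.284, -2.429, 0.104]
wrist_force: [-0.3, 0.2, -4.7]
grip_width: 27.5
grip_force: 45.0
```

Request:
jog_arm(deltas=[[-0.0003, 0, 0.0004, 0, 0, 0], [-0.0003, 0, 0.0004, 0, 0, 0], [0, 0, 0, 0, 0, 0]])

```text
t: 16.85
eef_pos: [475.2, -281.3, 48.1]
ee_rot: [0.284, -2.429, 0.105]
wrist_force: [-0.3, -1.8, -0.0]
grip_width: 27.6
grip_force: 45.0
```

Request:
jog_arm(deltas=[[-0.0003, 0, 0.0004, 0, 0, 0], [-0.0003, 0, 0.0004, 0, 0, 0], [0, 0, 0, 0, 0, 0]])

```text
t: 17.15
eef_pos: [475.2, -281.6, 47.8]
ee_rot: [0.284, -2.428, 0.106]
wrist_force: [0.9, -2.7, 5.5]
grip_width: 26.9
grip_force: 45.0
```

```bash
python3 - <<'E'
from ik import *
o=robot.get_obs();print(o["t"],o["wrist_force"].round(2),o["moment"].round(3),o["eef_pos"])
E
```

```text
17.15 [ 0.91 -2.68  5.49] [-0.296  0.007  0.286] [ 475.23521363 -281.5542116    47.80893176]
```

Request:
jog_arm(deltas=[[0, 0, 0, 0, 0, 0], [0, 0, 0, 0, 0, 0], [0, 0, 0, 0, 0, 0]], force=5)

```text
t: 17.45
eef_pos: [475.3, -281.6, 47.6]
ee_rot: [0.284, -2.429, 0.106]
wrist_force: [1.9, -2.9, 4.9]
grip_width: 28.0
grip_force: 5.0
```

Request:
jog_arm(deltas=[[0, 0, 0, 0, 0, 0], [0, 0, 0, 0, 0, 0], [0, 0, 0, 0, 0, 0], [0, 0, 0, 0, 0, 0], [0, 0, -0.02, 0, 0, 0], [0, 0, -0.03, 0, 0, 0], [0, 0, -0.03, 0, 0, 0], [0, 0, -0.02, 0, 0, 0], [0, 0, 0, 0, 0, 0]], hand=0.3)

```text
t: 18.35
eef_pos: [540.1, -264.8, 124.6]
ee_rot: [0.287, -2.433, 0.105]
wrist_force: [-0.3, 0.7, -0.1]
grip_width: 57.1
grip_force: 0.0
```

```bash
python3 - <<'E'
from ik import *
o=robot.get_obs();print(o["t"],o["joints"].round(2),o["eef_pos"],o["wrist_force"]);print(togo(*rackpose(40,back=80)))
a=robot.snapshot("wrist");cv2.imwrite("pics/w4.png",a[:,:,::-1]);np.save("pics/w4o.npy",o,allow_pickle=True)
E
```

```text
18.35 [ 0.49  0.87 -0.49  1.36  0.53  1.72  1.7 ] [ 540.08534342 -264.77846061  124.62454837] [-0.25623972  0.65180301 -0.07744229]
(array([-60.3, 536.6, -94.4]), array([ -3.8 , -59.11,  21.41]))
```

View pics/w4.png

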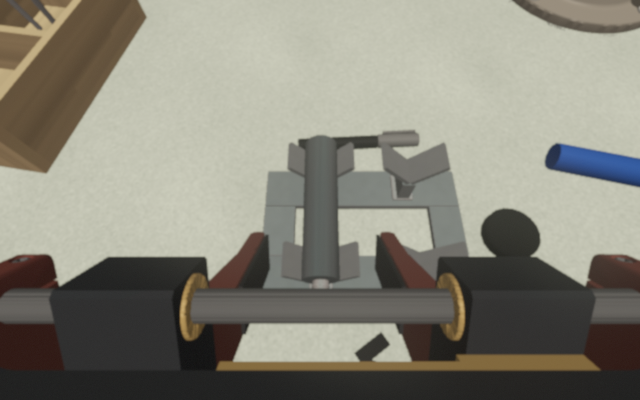

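Request:
jog_arm(deltas=[[0, 0.02, -0.012, -0.475, -7.39, 2.68], [0, 0.045, -0.012, -0.475, -7.39, 2.68], [0, 0.045, -0.012, -0.475, -7.39, 2.68], [0, 0.045, -0.012, -0.475, -7.39, 2.68], [0, 0.045, -0.012, -0.475, -7.39, 2.68], [0, 0.045, -0.012, -0.475, -7.39, 2.68], [0, 0.045, -0.012, -0.475, -7.39, 2.68], [0, 0.045, -0.012, -0.475, -7.39, 2.68], [0, 0, 0, 0, 0, 0]])

```text
t: 19.3
eef_pos: [534.7, 73.1, 198.7]
ee_rot: [0.164, 2.807, -0.036]
wrist_force: [-0.1, -0.7, 0.6]
grip_width: 57.0
grip_force: 0.0
```

```bash
python3 - <<'E'
from ik import *
o=robot.get_obs();print(o["t"],o["joints"].round(2),o["eef_pos"]);print(togo(*rackpose(40,back=110)))
K,P=campose("wrist",np.load("pics/w4o.npy",allow_pickle=True).item())
t=np.radians(YC);Rc=np.array([[np.cos(t),np.sin(t)],[-np.sin(t),np.cos(t)]])
for uv,z in [((321,136.5),74),((320,278),74),((304,210),60),((339,210),60)]:print(uv,(Rc@(onz(K,P,uv,z)[:2]-CC)).round(1))
E
```

```text
19.3 [ 0.3   0.2  -0.71  2.11  0.5   0.65  0.71] [534.74594891  73.13911241 198.69525006]
(array([ 51.3, 205.8,  -5.8]), array([-0.13, -1.04,  0.66]))
(321, 136.5) [-57.3 -39.9]
(320, 278) [ 61.2 -40.1]
(304, 210) [  3.9 -53.2]
(339, 210) [  3.9 -25.5]
```

Request:
jog_arm(deltas=[[0.01, 0.04, -0.002, 0, -1, 0.7], [0.01, 0.042, -0.002, 0, 0, 0], [0.01, 0.042, -0.002, 0, 0, 0], [0.01, 0.042, 0, 0, 0, 0], [0.01, 0.039, 0, 0, 0, 0], [0, 0, 0, 0, 0, 0], [0, 0, 0, 0, 0, 0]])

```text
t: 20.0
eef_pos: [516.6, 276.3, 185.3]
ee_rot: [0.189, 2.793, -0.04]
wrist_force: [-1.2, -1.2, 0.2]
grip_width: 57.4
grip_force: 0.0
```

```bash
python3 - <<'E'
from ik import *
o=robot.get_obs();print(o["t"],o["joints"].round(2));print(togo(*rackpose(40)))
E
```

```text
20.0 [-0.14  0.35 -0.73  1.99  0.73  0.82  0.13]
(array([  7.1,   6.8, 106.2]), array([-0.44, -0.35, -0.35]))
```

Request:
jog_arm(deltas=[[0.0065, 0.0065, 0.01, -0.4, -0.3, -0.3], [0, 0, 0.03, 0, 0, 0], [0, 0, 0.025, 0, 0, 0], [0, 0, 0, 0, 0, 0], [0, 0, 0, 0, 0, 0]])

```text
t: 20.5
eef_pos: [534.3, 279.5, 123.4]
ee_rot: [0.184, 2.786, -0.032]
wrist_force: [0.5, 0.9, 1.0]
grip_width: 57.2
grip_force: 0.0
```

```bash
python3 - <<'E'
from ik import *
o=robot.get_obs();print(o["t"],o["joints"].round(2),o["wrist_force"]);print(togo(*rackpose(40)))
a=robot.snapshot("wrist");g=cv2.cvtColor(a,cv2.COLOR_RGB2GRAY);cv2.imwrite("pics/g3.png",a[:,:,::-1]);print(g[215,220:430:3])
E
```

```text
20.5 [-0.2   0.45 -0.66  2.01  0.88  0.74  0.  ] [0.45276867 0.87256477 0.97253092]
(array([ 2.7,  0.6, 42.1]), array([-0.07,  0.04, -0.23]))
[188 188 188 188 188 188 188 188 188 188 188 188 188 188 188 188 187 188
 188 187 187 187 187 187 187 187 187 117  79  82  84  86  88  88  89  90
  91  90  88  86  84  89 182 185 185 185 185 185 185 185 185 185 185 185
 185 185 185 184 185 184 184 184 184 184 184 183 183 131 102  89]
```

The stem spans columns 301–345, so it is centred. I'll grasp and weigh it.

Request:
jog_arm(deltas=[[0.0015, 0.0005, 0.02, 0, 0, -0.2], [0.001, 0, 0.014, 0, 0, 0], [0, 0, 0.006, 0, 0, 0], [0, 0, 0, 0, 0, 0], [0, 0, 0, 0, 0, 0]])

```text
t: 21.05
eef_pos: [545.9, 281.2, 86.4]
ee_rot: [0.177, 2.784, -0.029]
wrist_force: [-0.3, -0.3, 0.2]
grip_width: 57.3
grip_force: 0.0
```

Request:
jog_arm(deltas=[[0, 0, 0, 0, 0, 0], [0, 0, 0, 0, 0, 0], [0, 0, 0, 0, 0, 0], [0, 0, 0, 0, 0, 0], [0, 0, 0, 0, 0, 0], [0, 0, 0, 0, 0, 0]], hand=-1, force=45)

```text
t: 21.65
eef_pos: [545.9, 279.5, 85.5]
ee_rot: [0.178, 2.785, -0.033]
wrist_force: [-1.8, -3.7, 5.6]
grip_width: 27.9
grip_force: 45.0
```

Request:
jog_arm(deltas=[[-0.002, 0, -0.005, 0, 0, 0], [-0.0021, 0, -0.006, 0, 0, 0], [0, 0, 0, 0, 0, 0], [0, 0, 0, 0, 0, 0], [0, 0, 0, 0, 0, 0]])

```text
t: 22.15
eef_pos: [545.5, 280.8, 96.8]
ee_rot: [0.176, 2.786, -0.03]
wrist_force: [0.0, -0.1, -5.8]
grip_width: 27.3
grip_force: 44.9
```

Request:
jog_arm(deltas=[[0, 0, 0, 0, 0, 0]])

```text
t: 22.25
eef_pos: [545.5, 280.7, 96.7]
ee_rot: [0.176, 2.786, -0.03]
wrist_force: [-0.1, -0.1, -5.7]
grip_width: 27.2
grip_force: 44.9
```

Request:
jog_arm(deltas=[[0, 0, 0, 0, 0, 0]])

```text
t: 22.35
eef_pos: [545.6, 280.8, 96.8]
ee_rot: [0.176, 2.786, -0.03]
wrist_force: [0.5, 1.0, -4.8]
grip_width: 27.3
grip_force: 44.9
```

About −5.5 N, so slot +40 is also solid. That makes two solids, and the stem in slot +120 must be a tube. I'll carry this one to place_2.

Request:
jog_arm(deltas=[[-0.008, 0, -0.022, 0, 0, 0], [-0.014, 0, -0.037, 0, 0, 0], [-0.014, 0, -0.037, 0, 0, 0], [-0.012, 0, -0.036, 0, 0, 0], [0, -0.02, 0, 0, 4, 0], [0, -0.035, 0, 0, 8, 0], [0, -0.035, 0, 0, 8, 0], [0, -0.035, 0, 0, 8, 0], [0, -0.035, 0, 0, 8, 0], [0, -0.035, 0, 0, 8, 0]])

```text
t: 23.35
eef_pos: [521.6, 85.3, 238.1]
ee_rot: [-0.172, -2.718, -0.039]
wrist_force: [1.2, 0.5, -5.6]
grip_width: 27.4
grip_force: 44.9
```

```bash
python3 - <<'E'
from ik import *
off=stemoff(np.array([545.9,279.5,85.5]),np.array([.178,2.785,-.033]),40);np.save("off2.npy",off);print(off)
o=robot.get_obs();print(o["t"],o["joints"].round(2),o["eef_pos"],o["grip_width"],o["wrist_force"].round(1));print(togo(*placepose(1,off,up=80)))
E
```

```text
[  0.4682624   -0.94681825 -12.41969798]
23.35 [ 0.33  0.58 -0.77  1.57  0.17  1.51  0.97] [521.62963403  85.31804793 238.14717237] 27.381249693945485 [ 1.2  0.5 -5.6]
(array([ -18.6, -293.3,  109.3]), array([ 11.  ,  15.83, -17.41]))
```

Request:
jog_arm(deltas=[[0, -0.035, 0, 2.75, 3.95, -4.36], [0, -0.035, 0, 2.75, 3.95, -4.36], [0, -0.035, 0, 2.75, 3.95, -4.36], [0, -0.035, 0, 2.75, 3.95, -4.36], [0, 0, 0, 0, 0, 0]])

```text
t: 23.85
eef_pos: [523.2, -56.5, 235.9]
ee_rot: [0.277, -2.43, 0.107]
wrist_force: [-0.6, 1.4, -5.6]
grip_width: 27.1
grip_force: 44.9
```

```bash
python3 - <<'E'
from ik import *
off=np.load("off2.npy");off[1]=0;np.save("off2.npy",off);o=robot.get_obs();print(o["t"],o["joints"].round(2),o["eef_pos"]);print(togo(*placepose(1,off,up=50)))
E
```

```text
23.85 [ 0.37  0.74 -0.73  1.42  0.38  1.87  1.38] [523.24731472 -56.52628038 235.89806028]
(array([ -13. , -127. ,  166.9]), array([-0.09, -0.01, -0.26]))
```

Request:
jog_arm(deltas=[[-0.002, -0.021, 0.028, 0, 0, 0], [-0.002, -0.021, 0.028, 0, 0, 0], [-0.002, -0.021, 0.028, 0, 0, 0], [-0.002, -0.021, 0.028, 0, 0, 0], [-0.002, -0.021, 0.028, 0, 0, 0], [-0.002, -0.021, 0.025, 0, 0, -0.2], [0, 0, 0, 0, 0, 0], [0, 0, 0, 0, 0, 0]])

```text
t: 24.65
eef_pos: [457.2, -197.2, 103.8]
ee_rot: [0.285, -2.433, 0.102]
wrist_force: [0.4, 1.5, -5.7]
grip_width: 26.9
grip_force: 44.9
```

```bash
python3 - <<'E'
from ik import *
off=np.load("off2.npy");o=robot.get_obs();print(o["t"],o["joints"].round(2),o["eef_pos"],o["wrist_force"]);print(togo(*placepose(1,off)))
a=robot.snapshot("wrist");cv2.imwrite("pics/w5.png",a[:,:,::-1]);g=cv2.cvtColor(a,cv2.COLOR_RGB2GRAY)
print(g[135:160,322],g[170,285:360])
m=robot.camera_model("wrist");print(proj(m["K"],m["hand_eye"],off+60*np.array([.766,0,.643])+14*np.array([.643,0,-.766])))
E
```

```text
24.65 [ 0.57  0.8  -0.67  1.63  0.54  1.61  1.5 ] [ 457.23487437 -197.17849356  103.82245539] [ 0.36274779  1.46290921 -5.73729187]
(array([-33.4,  -5.6,  41.9]), array([-0.03,  0.22,  0.11]))
[191 190 191 191 191 192 191 187 164 121 104 103 103 103 103 103 102 102
 102 103 103 102 102 102 102] [193 193 193 193 194 194 192 192 193 193 190 174 136  95  81  83  85  88
  90  92  91  93  94  95  94  96  97  97  99  99 100 100 100  99  98  99
 100 102 102 101 103 102 103 102 102 100  99 100  99  98  98  97  97  95
  93  93  91  89  86  94 128 167 185 190 192 193 193 193 194 196 196 195
 195 194 192]
(np.float64(320.77547450907537), np.float64(144.52933602540412))
```

Request:
jog_arm(deltas=[[0.0008, -0.0055, 0.0006, 0, 0.2, 0.1], [-0.0095, 0, 0.0115, 0, 0, 0], [-0.0095, 0, 0.0115, 0, 0, 0], [-0.0065, 0, 0.0077, 0, 0, 0], [0, 0, 0, 0, 0, 0], [0, 0, 0, 0, 0, 0]])

```text
t: 25.3
eef_pos: [456.9, -202.4, 64.0]
ee_rot: [0.285, -2.428, 0.104]
wrist_force: [0.8, 0.4, -5.2]
grip_width: 27.1
grip_force: 44.9
```

```bash
python3 - <<'E'
from ik import *
off=np.load("off2.npy");o=robot.get_obs();print(o["t"],o["eef_pos"],o["wrist_force"]);print(togo(*placepose(1,off)),placepose(1,off)[0])
E
```

```text
25.3 [ 456.89295295 -202.39322142   63.98127357] [ 0.7555991   0.39123122 -5.1908208 ]
(array([-9.2, -0.5, 10.3]), array([-0.08, -0.11,  0.13])) [ 457.41043652 -202.81237221   50.18496611]
```

Request:
jog_arm(deltas=[[-0.0026, -0.0005, 0.0031, 0, 0, 0], [-0.0026, -0.0005, 0.0031, 0, 0, 0], [-0.0013, 0, 0.0015, 0, 0, 0], [-0.0012, 0, 0.0015, 0, 0, 0], [0, 0, 0, 0, 0, 0]])

```text
t: 25.8
eef_pos: [457.1, -203.6, 52.3]
ee_rot: [0.285, -2.428, 0.104]
wrist_force: [-0.5, 0.4, -5.4]
grip_width: 27.5
grip_force: 44.9
```

Request:
jog_arm(deltas=[[-0.0006, 0, 0.0008, 0, 0, 0], [-0.0004, 0, 0.0004, 0, 0, 0], [0, 0, 0, 0, 0, 0]])

```text
t: 26.1
eef_pos: [457.3, -203.7, 50.9]
ee_rot: [0.285, -2.429, 0.104]
wrist_force: [-0.2, 0.2, -4.5]
grip_width: 27.6
grip_force: 44.9
```

Request:
jog_arm(deltas=[[-0.0003, 0, 0.0004, 0, 0, 0], [-0.0003, 0, 0.0004, 0, 0, 0], [0, 0, 0, 0, 0, 0]])

```text
t: 26.4
eef_pos: [457.2, -203.7, 49.8]
ee_rot: [0.285, -2.428, 0.104]
wrist_force: [-0.5, -0.8, -5.7]
grip_width: 27.5
grip_force: 44.9
```

Request:
jog_arm(deltas=[[-0.0003, 0, 0.0004, 0, 0, 0], [-0.0003, 0, 0.0004, 0, 0, 0], [0, 0, 0, 0, 0, 0]])

```text
t: 26.7
eef_pos: [457.2, -203.7, 48.9]
ee_rot: [0.285, -2.428, 0.104]
wrist_force: [1.1, -0.3, -5.4]
grip_width: 27.0
grip_force: 44.9
```

Request:
jog_arm(deltas=[[-0.0003, 0, 0.0004, 0, 0, 0], [0, 0, 0, 0, 0, 0]])

```text
t: 26.9
eef_pos: [457.2, -203.7, 48.8]
ee_rot: [0.285, -2.428, 0.105]
wrist_force: [0.3, 0.1, -1.6]
grip_width: 27.0
grip_force: 44.9
```

Request:
jog_arm(deltas=[[-0.0003, 0, 0.0004, 0, 0, 0], [-0.0003, 0, 0.0004, 0, 0, 0], [0, 0, 0, 0, 0, 0]])

```text
t: 27.2
eef_pos: [457.2, -203.8, 48.6]
ee_rot: [0.284, -2.428, 0.105]
wrist_force: [0.4, -0.1, 6.0]
grip_width: 27.1
grip_force: 44.9
```

Request:
jog_arm(deltas=[[0, 0, 0, 0, 0, 0], [0, 0, 0, 0, 0, 0], [0, 0, 0, 0, 0, 0]], force=5)

```text
t: 27.5
eef_pos: [457.3, -203.7, 48.2]
ee_rot: [0.285, -2.428, 0.105]
wrist_force: [0.4, 0.4, 6.9]
grip_width: 27.7
grip_force: 5.0
```

Request:
jog_arm(deltas=[[0, 0, 0, 0, 0, 0], [0, 0, 0, 0, 0, 0], [0, 0, 0, 0, 0, 0], [0, 0, 0, 0, 0, 0], [0, 0, -0.02, 0, 0, 0], [0, 0, -0.03, 0, 0, 0], [0, 0, -0.03, 0, 0, 0], [0, 0, -0.03, 0, 0, 0], [0, 0, 0, 0, 0, 0], [0, 0, 0, 0, 0, 0]], hand=0.3)

```text
t: 28.5
eef_pos: [525.9, -187.2, 131.3]
ee_rot: [0.285, -2.429, 0.105]
wrist_force: [-0.3, -0.1, 0.1]
grip_width: 57.2
grip_force: 0.0
```

```bash
python3 - <<'E'
from ik import *
o=robot.get_obs();print(o["t"],o["joints"].round(2),o["eef_pos"],o["wrist_force"])
K,P=campose("wrist",o);a=robot.snapshot("wrist");b=robot.snapshot("top")
g=cv2.cvtColor(a,cv2.COLOR_RGB2GRAY).astype(int)
col=321;print(g[110:160,col]);print(g[255:300,col])
np.savez("pics/fin.npz",K=K,P=P)
cv2.imwrite("pics/fin.png",np.hstack([cv2.resize(a[90:310,190:450,::-1],(400,338),interpolation=2),cv2.resize(b[150:260,150:290,::-1],(400,338),interpolation=2)]))
E
```

```text
28.5 [ 0.5   0.86 -0.65  1.44  0.53  1.74  1.53] [ 525.90504134 -187.1605367   131.25683015] [-0.25235185 -0.06360092  0.13514358]
[197 197 197 196 196 196 196 197 197 197 198 199 200 198 197 196 196 196
 197 196 194 183 159 131 110 104 106 104 102 103 102 102 103 102 102 102
 102 102 102 102 102 102 102 102 101 102 101 101 101 101]
[ 98  98  98  98  98  98  98  98  98  97  98  98  97  97  98  96  90  78
  71  92 130 153 159 159 158 157 157 159 160 159 159 157 145 118  85  77
  80  87  94  98  95  88  91  98 102]
```

View pics/fin.png

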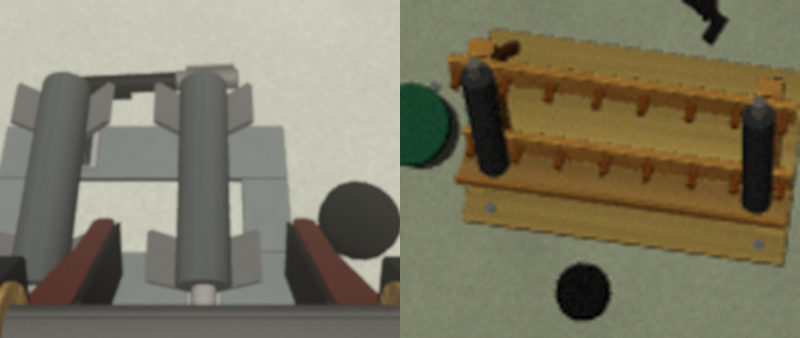

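Both solids lie in the V-saddles and the two tubes stand in the outer slots. I'll check the centring of the last one and hand in.

```bash
python3 - <<'E'
from ik import *
f=np.load("pics/fin.npz");t=np.radians(YC);Rc=np.array([[np.cos(t),np.sin(t)],[-np.sin(t),np.cos(t)]])
a,b=[(Rc@(onz(f["K"],f["P"],u,74)[:2]-CC)) for u in((321,132),(321,273))];print(a,b)
if abs((a+b)[0]/2)<5: print(robot.hand_in())
E
```

```text
[-63.96941897  39.08432965] [59.98243128 39.466013  ]
the job is handed in; nothing more can be done
None
```

I laid the two solid stems (from slots −40 and +40, about 5.5 N each) in place_1 and place_2, each centred to within about 2 mm by camera; the other two stand in slots −120 (weighed: tube) and +120 (a tube by elimination), and I handed the job in at about 28.5 s.

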